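# Lock the bayonet test plug into the harness fixture

## Task

Take the blue-handled test plug from the bench and lock it into the round bayonet port of the white harness test fixture: line its lugs up with the slots (feel for them, the port's metal ring is set at a different angle on every fixture), push in against the spring, twist clockwise to the stop and let go, so that it stays caught, upright. Work gently, never force the plug against the fixture, and leave the other things on the bench where they are.

Things in the scene. Friction and masses are not known exactly. Their poses are not given: they have to be found in the camera images.
- plug: The blue-handled test plug, loose, about 120 g, upright on the bench, 59 mm high. Steel barrel 32 mm across, its foot tapered 4 mm high to 25 mm; two brass lugs on opposite sides along its x (8 mm wide, reaching 21 mm from the axis, 6 to 11 mm above the foot); flange 44 mm across, 21 to 25 mm above the foot. Origin: centre of the underside; z up. A half turn about z changes nothing.
- grip (a point): Middle of the plug's upright blue grip bar, 42 mm above the foot, on the axis; axes as the plug's. The bar is 40 mm long along x (in line with the lugs), 14 mm thick along y, and spans 25 to 59 mm above the foot.
- fixture: The fixed test fixture: white block 130 (x) by 180 mm (y), 54 mm high, on an aluminium plate 150 mm by 300 mm, reaching 195 mm to -y. Origin: on the bench under the port's axis. x points from the port to a low tilted panel with coloured stripes and blue lamps on the block's far edge, up to 82 mm above the bench and at least 30 mm from the port's axis.
- clamp (a point): End of the red handle of the toggle clamp on the fixture's plate, 145 mm to -y of the port; the clamp's highest point, about 101 mm above the bench. Not to be used.
- port (a point): Centre of the port's mouth, at the top of its metal ring, 60 mm above the bench; axes are the fixture's. Ring 57 mm outside, bore 35 mm; two opposite slots about 11 mm wide, reaching 23 mm from the axis, each marked by a small red bar on the rim. The line through the slots lies anywhere within 0.6 rad either side of the fixture's x; the reading does not show it. The ring is fast.
- spring (a point): Centre of the top of the free brass plunger in the bore, 6 mm below the rim. Lugs not over the slots rest on the rim just as the foot meets it. It pushes up with 3 N at first, 0.3 N more per mm. The lugs clear the 7 mm lip when the foot is 18 mm below the rim (about 6.6 N); the flange meets the rim at 21 mm.
- catch (a point): Where the foot's centre rests once caught: on the axis, 15 mm below the rim; axes are the fixture's. Pushed in, the plug turns only clockwise seen from above; about 1.1 rad past the slots the lugs are under a pocket 3 mm up into the lip, and at about 1.2 rad meet a solid stop. Let go there, the spring lifts it 3 mm into the catch; let go earlier it stays loose or is pushed out.
- dummy: Bystander: a dummy plug, loose, of the same shape and size but with an orange grip and no lugs, standing on the bench. Origin: centre of its underside.
- tray: Bystander: a yellow divided parts tray, loose, 100 by 130 mm and 30 mm high. Origin: centre of its underside.
- driver: Bystander: a red-handled screwdriver, loose, 190 mm long, lying along its x. Origin: under its middle.

How it is judged:
By the outcome, as a careful person would: the job done as asked, in the order asked, and still so for the second after the job is handed in, with the robot touching nothing.
It also fails if it takes over 72 s, if anything falls off the work surface, if the arm or the gripper's body presses on something with over 40 N, if the wrist force passes 120 N, or if a joint passes its speed limit or range.

## Robot

A 6-joint arm with a two-finger parallel gripper is mounted at the origin on the work surface. World frame = base frame: x ahead of the robot, y to its left, z up, the work surface at z = 0. Lengths are in m, angles in rad, forces in N, time in s.
With the tool pointing down it reaches from about 0.3 to 1 m from the base axis. Payload 5.1 kg.
Tool frame: the origin (TCP) lies midway between the tips of the shut fingers; the grasp point (between the pads) lies 19 mm behind it; z points along the fingers, y is the line along which they close (so a half turn about z gives the same grasp; the last joint's range is limited). The gripper opens to 95 mm and grips with 3 to 60 N. Pads are 20 mm wide; open, the fingers measure 119 mm over their backs; the gripper's body (75 mm by 180 mm) begins 59 mm behind the grasp point.
Start: joints at [-1.382, 0.124, 1.65, -0, 1.367, -0.083], TCP at [0.174, -0.626, 0.215] pointing down, gripper open.
Joint ranges: [-2.61, 2.61], [-1.02, 2.33], [0.03, 2.71], [-1.35, 4.49], [0.32, 2.68], [-2.91, 2.91]. Speed limits (rad/s): [2.57, 2.57, 3.14, 3.14, 3.14, 3.14].

## Interface

Orientations are given as a rotation vector (axis times angle).
In Python, from cell import get_obs, grab_frame, get_calibration, finish_job, find_in, regions_of gives the robot as it stands.
- The arm moves only by the tool carry_out, never from a script. Its argument "commands" is a list that holds one entry, the list of rows, each a list of 6 numbers: the shift along the tool's x, y, z in units of 0.04 m (1.0 is 0.04 m), then the turn, a rotation vector about the tool's x, y, z in units of 4 degrees (1.0 is 4 degrees). A call has exactly 8 rows; each row shifts and turns the commanded pose from where the row before left it, along the tool's axes as they then stand; what a row does not reach is not made up. A row lasts 1/12 s, in which the tool goes at most 41.7 mm and 7.16 degrees, less where a joint would pass 70% of its speed; a pose out of reach is approached as far as the arm can. A call with a number of a shift or a turn outside -1 to 1 is refused whole. A call with a gripper value outside its range is refused whole. "gripper" is the opening, from 0 (shut) to 1 (fully open), set as the call begins (left out, the last holds). The fingers move at their own pace and stop on an object; "force" is the grip in N (left out, the last holds). Time passes only in rows, so rows that do not move let the fingers close, or fill a call up. It gives the time, the measured TCP pose, the force, the opening and the grip force at its end, in the units of the state.
- get_obs(): the state, without advancing time (a new reading comes with each control period).
- grab_frame(name): name is "scene" or "top" or "wrist"; returns the picture (420x560x3 uint8, red, green, blue); there is no depth.
- get_calibration(name): a dict with "mtx" (3x3 intrinsics, pixels), "cam_to_world" (4x4, takes a point from camera to world coordinates); the wrist camera has in their place "tool_from_camera" (4x4, takes a point from camera to tool coordinates, whose origin is the TCP and whose axes are the flange's). Camera axes: x right, y down, z forward; pixel columns grow to the right and rows downward; lengths in m; the calibration is good to about 2 mm. The wrist camera is an equidistant fisheye: a pixel r from the principal point sees the ray r / f radians off the axis. A picture is of the moment at which its call begins: read the wrist's pose just before it. get_calibration takes no time and is no camera call.
- finish_job(): hands the job in; it is judged then, once.
Trained networks look in the newest picture that a camera, given by its name, has taken for a name from the list of things; names that differ only in an ending like _2 or _b are one class to them, and where a whole thing is asked for, a point or a joint stands for the part that bears it (a point fixed in the world has none). Each returns a list of dicts, best first, with "p" (0 to 1); they miss things now and then, are a little off and sometimes report something else, mostly with a low value. They report only what shows in the picture. A call takes as long as a camera call.
- find_in(query, camera): "extent" ([left, top, right, bottom] in pixels, round what is visible of it).
- regions_of(query, camera): "mask" (420x560 bool, what is visible of it) and "extent" ([left, top, right, bottom] in pixels, round what is visible of it).
The state is a dict: "t": time; "joint_pos": joint angles; "joint_vel": joint speeds; "effort": joint torques, N m; "tcp_pos": TCP position; "eef_rot": TCP orientation; "wrist_force": force on the tool from outside, world axes, zero at the start; "wrist_torque": the same for the moment, N m; "opening": finger opening in m; "gripper_force": force on a finger pad.
Only numpy, scipy, OpenCV 4.12 (cv2) and the standard library are available. Lean on these libraries where they do the work, as an engineer would, in place of code of your own. Each camera call takes 0.05 s, during which the arm holds its last target. There are 200 camera calls.

## Working session

There is one attempt and no reset: what is moved stays moved. The work goes in short steps, Python scripts to look and compute and a tool call to move; the robot and the scene stay as the last step left them, time stands still between calls to the robot, and variables do not carry over. Pictures are saved under pics/ and viewed, at most 10 in all, crops included, and the job is handed in when it is done.

Besides the shell and the picture viewer there is one more tool, called after "Emit:" by a JSON object that holds its "name" and its "arguments", one argument or row to a line. carry_out: Moves the arm, as the interface text tells. Its arguments: {"type":"object","properties":{"commands":{"type":"array"},"gripper":{"type":"number"},"force":{"type":"number"}},"required":["commands"]}

```bash
mkdir -p pics; ls; cat > h.py <<'E'
import numpy as np, cv2
from cell import *
from scipy.spatial.transform import Rotation as R
def save(n,im): cv2.imwrite('pics/'+n,cv2.cvtColor(im,cv2.COLOR_RGB2BGR))
def proj(cam,P):
    c=get_calibration(cam);T=np.linalg.inv(c['cam_to_world']);p=T[:3,:3]@np.array(P)+T[:3,3];u=np.array(c['mtx'])@p;return u[:2]/u[2]
def onz(cam,uv,z):
    c=get_calibration(cam);T=np.array(c['cam_to_world']);d=T[:3,:3]@np.linalg.solve(np.array(c['mtx']),[uv[0],uv[1],1]);o=T[:3,3];return o+d*(z-o[2])/d[2]
def wray(uv,pos,rot):
    c=get_calibration('wrist');K=np.array(c['mtx']);a=(uv[0]-K[0,2])/K[0,0];b=(uv[1]-K[1,2])/K[1,1];th=np.hypot(a,b)
    d=np.array([a/th*np.sin(th),b/th*np.sin(th),np.cos(th)]) if th>1e-9 else np.array([0,0,1.])
    T=np.array(c['tool_from_camera']);Rt=R.from_rotvec(rot).as_matrix()
    return Rt@T[:3,3]+pos, Rt@T[:3,:3]@d
def wonz(uv,z,o):
    p,d=wray(uv,np.array(o['tcp_pos']),o['eef_rot']);return p+d*(z-p[2])/d[2]
E
python3 - <<'E'
from h import *
np.set_printoptions(precision=4,suppress=True)
o=get_obs();print(o)
ims={}
for c in('top','scene','wrist'):
    ims[c]=grab_frame(c);save(c+'0.png',ims[c])
    for q in('plug','dummy','fixture','port','tray','driver','clamp','grip'):
        r=find_in(q,c);print(c,q,[(np.round(x['extent']).tolist(),round(x['p'],2)) for x in r[:2]])
    print(get_calibration(c))
E
```

```text
pics
{'t': 0.0, 'joint_pos': array([-1.3816,  0.1245,  1.6516, -0.    ,  1.3675, -0.0826]), 'joint_vel': array([-0.0014, -0.0017, -0.0006,  0.0003, -0.0003,  0.001 ]), 'effort': array([  0.0021, -41.7599, -35.9932,   0.0776,   0.0494,  -0.0002]), 'tcp_pos': array([ 0.1744, -0.6255,  0.2134]), 'eef_rot': array([-3.1106, -0.4254,  0.0002]), 'wrist_force': array([-0.0878,  0.263 , -0.2624]), 'wrist_torque': array([-0.0239, -0.0056,  0.0042]), 'gripper_force': 0.0, 'opening': 0.09533224428662067}
top plug [([176.0, 174.0, 191.0, 190.0], 0.76), ([291.0, 174.0, 409.0, 251.0], 0.7)]
top dummy [([180.0, 222.0, 194.0, 237.0], 0.75), ([174.0, 173.0, 191.0, 191.0], 0.73)]
top fixture [([294.0, 173.0, 408.0, 249.0], 0.71)]
top port [([291.0, 173.0, 407.0, 248.0], 0.77), ([81.0, 178.0, 137.0, 221.0], 0.51)]
top tray [([81.0, 180.0, 140.0, 221.0], 0.69)]
top driver [([421.0, 178.0, 437.0, 248.0], 0.67)]
top clamp [([290.0, 172.0, 406.0, 248.0], 0.83), ([83.0, 182.0, 138.0, 220.0], 0.21)]
top grip [([175.0, 175.0, 190.0, 190.0], 0.5)]
{'mtx': array([[468.8941,   0.    , 274.0158],
       [  0.    ,
[... 778 characters left out ...]
 , 208.2829],
       [  0.    ,   0.    ,   1.    ]]), 'cam_to_world': array([[-0.8498,  0.3831, -0.362 ,  0.8975],
       [ 0.5267,  0.6424, -0.5567,  0.545 ],
       [ 0.0193, -0.6637, -0.7477,  0.8278],
       [ 0.    ,  0.    ,  0.    ,  1.    ]])}
wrist plug []
wrist dummy []
wrist fixture []
wrist port []
wrist tray []
wrist driver []
wrist clamp []
wrist grip []
{'mtx': array([[325.1923,   0.    , 277.3787],
       [  0.    , 325.1923, 210.8179],
       [  0.    ,   0.    ,   1.    ]]), 'tool_from_camera': array([[-0.0005, -0.9709, -0.2395,  0.0672],
       [ 1.    , -0.0001, -0.0016, -0.    ],
       [ 0.0015, -0.2395,  0.9709, -0.1695],
       [ 0.    ,  0.    ,  0.    ,  1.    ]])}
```

```bash
python3 - <<'E'
from h import *
a=cv2.imread('pics/top0.png')[160:265,70:450]
b=cv2.imread('pics/scene0.png')[120:330,180:380]
a=cv2.resize(a,None,fx=2.1,fy=2.1,interpolation=3);b=cv2.resize(b,None,fx=1.7,fy=1.7,interpolation=3)
im=np.zeros((600,800,3),np.uint8);im[:a.shape[0],:a.shape[1]]=a;im[230:230+b.shape[0],:b.shape[1]]=b
cv2.imwrite('pics/a.png',im)
print(onz('top',(183,182),.059),onz('top',(187,229.5),.059),onz('scene',(309,310),.04),get_obs()['t'])
E
```

```text
[0.60680929 0.2331028  0.059     ] [0.47868858 0.21805584 0.059     ] [0.61315107 0.24789863 0.04      ] 1.35
```

View pics/a.png

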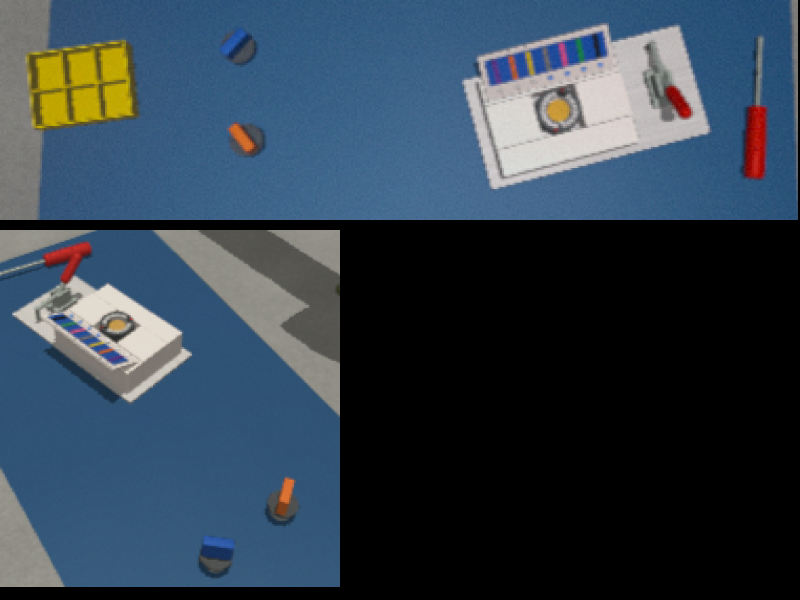

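```bash
cat >> h.py <<'E'
np.set_printoptions(precision=4,suppress=True)
def plan(P,ydir=None):
    "P target TCP; prints shift in tool axes (units 0.04) and z-turn needed"
    o=get_obs();Rm=R.from_rotvec(o['eef_rot']).as_matrix()
    s=Rm.T@(np.array(P)-o['tcp_pos'])/.04
    print('t',o['t'],'tcp',o['tcp_pos'],'x',Rm[:,0],'y',Rm[:,1],'shift',s)
    if ydir is not None:
        d=Rm.T@np.array([np.cos(ydir),np.sin(ydir),0]);a=np.degrees(np.arctan2(-d[0],d[1]));a=(a+90)%180-90
        print('turn z units',a/4,'joint6',o['joint_pos'][5])
E
python3 - <<'E'
from h import *
p=onz('top',(70+558/2.1,160+111/2.1),.055);print(p)
T=np.array(get_calibration('wrist')['tool_from_camera'])
print(T[:3,3]+T[:3,2]*.3)
plan([p[0],p[1],.25]); plan([.607,.233,.25])
print(onz('top',(70+467/2.1,160+80/2.1),.0),onz('top',(70+492/2.1,160+186/2.1),.0),onz('top',(70+708/2.1,160+131/2.1),.0))
print(onz('top',(110,200),.0))
E
```

```text
[ 0.5281 -0.1784  0.055 ]
[-0.0046 -0.0005  0.1218]
t 1.35 tcp [ 0.1745 -0.6261  0.2147] x [ 0.9633  0.2684 -0.    ] y [ 0.2684 -0.9633 -0.    ] shift [11.5221 -8.4087 -0.8835]
t 1.35 tcp [ 0.1745 -0.6261  0.2147] x [ 0.9633  0.2684 -0.    ] y [ 0.2684 -0.9633 -0.    ] shift [ 16.182  -17.7875  -0.8833]
[ 0.5753 -0.0642  0.    ] [ 0.4341 -0.0981  0.    ] [ 0.5103 -0.3856  0.    ]
[0.5642 0.4474 0.    ]
```

Emit:
{"name": "carry_out", "arguments": {
  "commands": [
    [[0.72,-0.52,0,0,0,0],[0.72,-0.52,0,0,0,0],[0.72,-0.52,0,0,0,0],[0.72,-0.52,0,0,0,0],[0.72,-0.52,0,0,0,0],[0.72,-0.52,0,0,0,0],[0.72,-0.52,0,0,0,0],[0.72,-0.52,0,0,0,0]]
  ]
}}

```text
t: 2.02
tcp_pos: [0.3525, -0.4026, 0.2149]
eef_rot: [3.112, 0.425, 0.0]
wrist_force: [-0.2, -0.8, -0.4]
opening: 0.0952
gripper_force: 0.0
```

Emit:
{"name": "carry_out", "arguments": {
  "commands": [
    [[0.72,-0.53,0,0,0,0],[0.72,-0.53,0,0,0,0],[0.72,-0.53,0,0,0,0],[0.72,-0.53,0,0,0,0],[0.72,-0.53,0,0,0,0],[0.72,-0.53,0,0,0,0],[0.72,-0.53,0,0,0,0],[0,0,0,0,0,0]]
  ]
}}

```text
t: 2.68
tcp_pos: [0.5088, -0.2026, 0.2149]
eef_rot: [-3.11, -0.434, -0.003]
wrist_force: [-1.4, 0.4, -0.2]
opening: 0.0951
gripper_force: 0.0
```

```bash
python3 - <<'E'
from h import *
o=get_obs();im=grab_frame('wrist');save('w1.png',im);np.save('o1.npy',o,allow_pickle=True)
print(o['tcp_pos'],o['eef_rot'],o['wrist_force'])
for q in('port','fixture','spring','clamp'):
    print(q,[(np.round(x['extent'],1).tolist(),round(x['p'],2)) for x in find_in(q,'wrist')[:2]])
cv2.imwrite('pics/w1c.png',cv2.resize(cv2.cvtColor(im,cv2.COLOR_RGB2BGR)[120:320,160:420],None,fx=3,fy=3,interpolation=2))
E
```

```text
[ 0.5088 -0.2026  0.2149] [-3.1099 -0.4343 -0.003 ] [-1.3659  0.4474 -0.167 ]
port [([168.7, 80.5, 423.2, 234.6], 0.79)]
fixture [([173.6, 81.3, 424.5, 233.0], 0.79)]
spring [([0.0, 33.7, 20.3, 63.9], 0.73), ([170.4, 81.9, 419.7, 233.8], 0.66)]
clamp [([168.6, 81.0, 420.6, 237.7], 0.92), ([3.3, 118.2, 11.5, 143.5], 0.61)]
```

View pics/w1c.png

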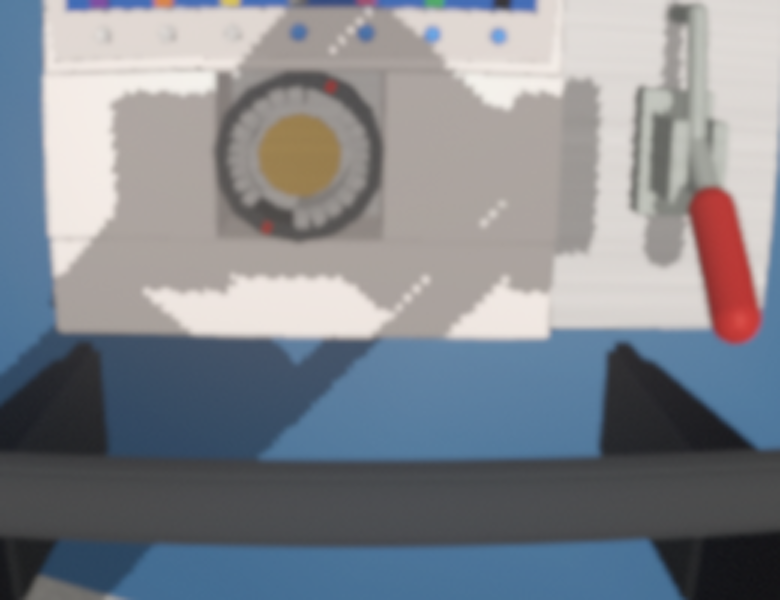

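```bash
python3 - <<'E'
from h import *
o=np.load('o1.npy',allow_pickle=True).item()
im=cv2.imread('pics/w1.png').astype(int);b,g,r=im[...,0],im[...,1],im[...,2]
m=((r-g>35)&(r-b>25)).astype(np.uint8);m[:140]=0;m[205:]=0;m[:,:225]=0;m[:,295:]=0
n,l,s,c=cv2.connectedComponentsWithStats(m)
print(s,c)
pts=[wonz(c[i],.060,o) for i in range(1,n) if s[i,4]>2]
print(pts)
if len(pts)==2:
    d=pts[0]-pts[1];print('mid',sum(pts)/2,'len',np.linalg.norm(d),'ang',np.arctan2(d[1],d[0]))
f=lambda x,y:(160+x/3-.33,120+y/3-.33)
for q in((299,71),(299,239),(216,155),(383,155)): print(wonz(f(*q),.06,o)) 
e=[wonz(f(45,72),.054,o),wonz(f(560,70),.054,o)];print(e,np.linalg.norm(e[0]-e[1]))
e=[wonz(f(57,331),.054,o),wonz(f(550,338),.054,o)];print(e,np.linalg.norm(e[0]-e[1]),np.arctan2(*(e[0]-e[1])[[1,0]]))
E
```

```text
[[     0      0    560    420 235173]
 [   268    147      4      4     14]
 [   247    194      4      4     13]] [[279.5023 209.5044]
 [269.7143 148.5   ]
 [248.6154 195.3846]]
[array([ 0.5558, -0.1805,  0.06  ]), array([ 0.5041, -0.1727,  0.06  ])]
mid [ 0.5299 -0.1766  0.06  ] len 0.052258409829750864 ang -0.15125238389609302
[ 0.558  -0.1692  0.06  ]
[ 0.5031 -0.1843  0.06  ]
[ 0.5234 -0.1497  0.06  ]
[ 0.5385 -0.2037  0.06  ]
[array([ 0.5352, -0.0827,  0.054 ]), array([ 0.5833, -0.254 ,  0.054 ])] 0.17788863918730824
[array([ 0.4446, -0.1073,  0.054 ]), array([ 0.4916, -0.2803,  0.054 ])] 0.1792589278710841 1.8360890203894267
```

```bash
python3 - <<'E'
from h import *
plan([.585,.225,.215],0); print(get_obs()['joint_pos'])
E
```

```text
t 2.9333 tcp [ 0.5055 -0.2078  0.2146] x [ 0.9636  0.2672 -0.0003] y [ 0.2672 -0.9636  0.0002] shift [ 4.8059 -9.895  -0.012 ]
turn z units -18.624973075843364 joint6 0.812309184224948
[-0.488  -0.1056  1.8813 -0.0003  1.366   0.8123]
```

Emit:
{"name": "carry_out", "arguments": {
  "commands": [
    [[0.44,-0.9,0,0,0,0],[0.44,-0.9,0,0,0,0],[0.44,-0.9,0,0,0,0],[0.44,-0.9,0,0,0,0],[0.44,-0.9,0,0,0,0],[0.44,-0.9,0,0,0,0],[0.44,-0.9,0,0,0,0],[0.44,-0.9,0,0,0,0]]
  ]
}}

```text
t: 3.6
tcp_pos: [0.5646, 0.1086, 0.2149]
eef_rot: [3.113, 0.422, 0.001]
wrist_force: [0.4, -0.3, 0.6]
opening: 0.0951
gripper_force: 0.0
```

Emit:
{"name": "carry_out", "arguments": {
  "commands": [
    [[0.44,-0.9,0,0,0,0],[0.44,-0.9,0,0,0,0],[0.44,-0.9,0,0,0,0],[0,0,0,0,0,0],[0,0,0,0,0,0],[0,0,0,0,0,0],[0,0,0,0,0,0],[0,0,0,0,0,0]]
  ]
}}

```text
t: 4.27
tcp_pos: [0.5865, 0.2247, 0.2147]
eef_rot: [3.113, 0.422, 0.0]
wrist_force: [0.8, 0.1, 0.0]
opening: 0.0949
gripper_force: 0.0
```

```bash
python3 - <<'E'
from h import *
o=get_obs();im=grab_frame('wrist');save('w2.png',im);np.save('o2.npy',o,allow_pickle=True)
print(o['tcp_pos'],o['eef_rot'],o['joint_pos'])
for q in('plug','grip','dummy'):
    r=regions_of(q,'wrist')
    for x in r[:2]:
        print(q,np.round(x['extent'],1),round(x['p'],2),x['mask'].sum())
hsv=cv2.cvtColor(im,cv2.COLOR_RGB2HSV);
cv2.imwrite('pics/w2c.png',cv2.resize(cv2.cvtColor(im,cv2.COLOR_RGB2BGR)[100:320,140:420],None,fx=2.8,fy=2.7,interpolation=2))
E
```

```text
[0.5865 0.2247 0.2147] [3.113  0.4218 0.0001] [ 0.2806  0.0762  1.7014 -0.0002  1.364   1.5821]
plug [250.6 145.  291.  183.5] 0.55 1211
grip [250.9 147.  288.7 181.5] 0.78 1204
dummy [241.1 250.4 273.8 272.7] 0.77 645
```

View pics/w2c.png

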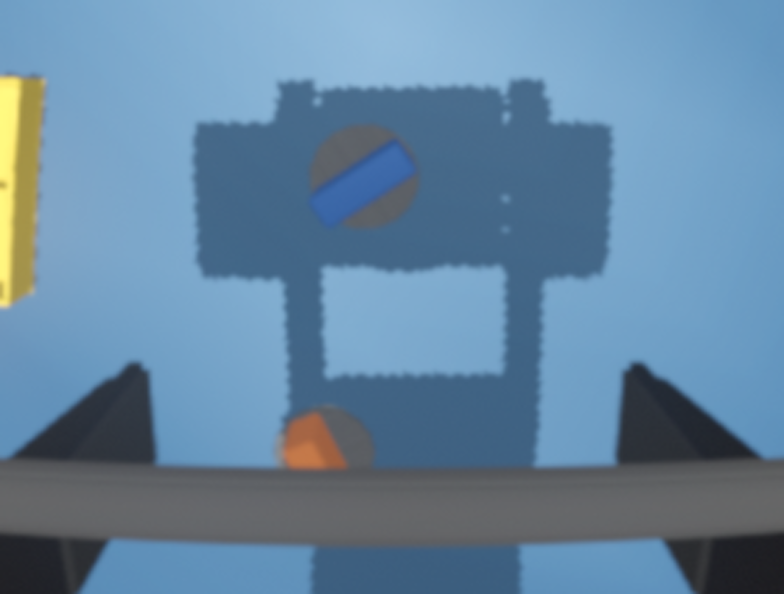

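```bash
python3 - <<'E'
from h import *
o=np.load('o2.npy',allow_pickle=True).item()
im=cv2.imread('pics/w2.png').astype(int);b,g,r=im[...,0],im[...,1],im[...,2]
w=im[140:190,245:300]
m=((b>140)&(b-r>90)).astype(np.uint8);m[:140]=0;m[190:]=0;m[:,:245]=0;m[:,295:]=0
print(m.sum())
pts=np.argwhere(m)[:,::-1]
q=cv2.boxPoints(cv2.minAreaRect(pts.astype(np.float32)));print(q)
W=np.array([wonz(p,.059,o) for p in pts]);c=W.mean(0)
u,s,v=np.linalg.svd((W-c)[:,:2],full_matrices=False);print('c',c,'dir',np.arctan2(v[0,1],v[0,0]),'sizes',s/np.sqrt(len(W))*np.sqrt(12))
print('flange',wonz((140+364/2.8,100+176/2.7),.025,o), wonz((140+310/2.8,100+176/2.7),.025,o),wonz((140+418/2.8,100+176/2.7),.025,o))
print('dummy',wonz((140+325/2.8,100+455/2.7),.025,o))
yaw=np.arctan2(v[0,1],v[0,0])
plan([c[0],c[1],.2],yaw+np.pi/2)
E
```

```text
486
[[249.148 173.436]
 [280.66  151.62 ]
 [288.004 162.228]
 [256.492 184.044]]
c [0.6142 0.2421 0.059 ] dir 2.443319023382503 sizes [0.0385 0.0128]
flange [0.6137 0.2413 0.025 ] [0.6081 0.262  0.025 ] [0.6194 0.2207 0.025 ]
dummy [0.4898 0.2254 0.025 ]
t 4.4667 tcp [0.5864 0.2256 0.2148] x [0.9636 0.2672 0.0002] y [ 0.2672 -0.9636  0.    ] shift [ 0.7807 -0.2123  0.3708]
turn z units 13.876376899509758 joint6 1.5822265743739268
```

Emit:
{"name": "carry_out", "arguments": {
  "commands": [
    [[0.39,-0.1,0,0,0,-1],[0.36,-0.14,0,0,0,-1],[0,0,0,0,0,-1],[0,0,0,0,0,-1],[0,0,0,0,0,-1],[0,0,0,0,0,-1],[0,0,0,0,0,-1],[0,0,0,0,0,-1]]
  ]
}}

```text
t: 5.13
tcp_pos: [0.612, 0.2443, 0.2147]
eef_rot: [2.873, 1.271, -0.0]
wrist_force: [-0.1, -0.6, 0.2]
opening: 0.0946
gripper_force: 0.0
```

Emit:
{"name": "carry_out", "arguments": {
  "commands": [
    [[0,0,0,0,0,-1],[0,0,0,0,0,-1],[0,0,0,0,0,-1],[0,0,0,0,0,-1],[0,0,0,0,0,-1],[0,0,0,0,0,-1],[0,0,0,0,0,-1],[0,0,0,0,0,-1]]
  ]
}}

```text
t: 5.8
tcp_pos: [0.6119, 0.2443, 0.2147]
eef_rot: [2.411, 2.014, 0.0]
wrist_force: [-0.4, 0.1, 0.1]
opening: 0.095
gripper_force: 0.0
```

Emit:
{"name": "carry_out", "arguments": {
  "commands": [
    [[0,0,0,0,0,-1],[0,0,0,0,0,-1],[0,0,0,0,0,-1],[0,0,0,0,0,-1],[0,0,0,0,0,-1],[0,0,0,0,0,-1],[0,0,0,0,0,-1],[0,0,0,0,0,-1]]
  ]
}}

```text
t: 6.47
tcp_pos: [0.612, 0.2443, 0.2148]
eef_rot: [1.762, 2.601, 0.0]
wrist_force: [1.3, 0.4, 0.4]
opening: 0.0953
gripper_force: 0.0
```

Emit:
{"name": "carry_out", "arguments": {
  "commands": [
    [[0,0,0,0,0,-1],[0,0,0,0,0,-1],[0,0,0,0,0,-1],[0,0,0,0,0,-1],[0,0,0,0,0,-1],[0,0,0,0,0,-1],[0,0,0,0,0,-1],[0,0,0,0,0,0]]
  ]
}}

```text
t: 7.13
tcp_pos: [0.6119, 0.2444, 0.2148]
eef_rot: [1.084, 2.948, 0.0]
wrist_force: [-0.1, 0.3, 0.1]
opening: 0.0952
gripper_force: 0.0
```

```bash
python3 - <<'E'
from h import *
o=get_obs();im=grab_frame('wrist');save('w3.png',im)
im=im.astype(int);r,g,b=im[...,0],im[...,1],im[...,2]
x=find_in('grip','wrist')[0];e=np.round(x['extent']).astype(int);print(e,x['p'])
m=np.zeros(b.shape,bool);m[e[1]-4:e[3]+4,e[0]-4:e[2]+4]=((b>140)&(b-r>90))[e[1]-4:e[3]+4,e[0]-4:e[2]+4]
W=np.array([wonz(p,.059,o) for p in np.argwhere(m)[:,::-1]]);c=W.mean(0)
u,s,v=np.linalg.svd((W-c)[:,:2],full_matrices=False);yaw=np.arctan2(v[0,1],v[0,0]);print('c',c,'dir',yaw,s/np.sqrt(len(W))*np.sqrt(12))
plan([c[0],c[1],.03],yaw+np.pi/2)
E
```

```text
[257 175 296 222] 0.86
c [0.6123 0.2425 0.059 ] dir -0.6982212304316626 [0.0414 0.0122]
t 7.2333 tcp [0.6119 0.2445 0.2147] x [-0.7599  0.6501 -0.    ] y [0.6501 0.7599 0.0001] shift [-0.0397 -0.0322  4.6183]
turn z units -0.13523829748367433 joint6 -0.5645300944252141
```

Emit:
{"name": "carry_out", "arguments": {
  "commands": [
    [[-0.05,0,0.75,0,0,-0.13],[0,0,0.9,0,0,0],[0,0,0.9,0,0,0],[0,0,0.8,0,0,0],[0,0,0.6,0,0,0],[0,0,0.4,0,0,0],[0,0,0.27,0,0,0],[0,0,0,0,0,0]]
  ]
}}

```text
t: 7.9
tcp_pos: [0.6115, 0.2427, 0.0268]
eef_rot: [-1.072, -2.949, 0.005]
wrist_force: [-0.4, -0.9, -1.1]
opening: 0.0953
gripper_force: 0.0
```

Emit:
{"name": "carry_out", "arguments": {
  "commands": [
    [[0,0,0,0,0,0],[0,0,0,0,0,0],[0,0,0,0,0,0],[0,0,0,0,0,0],[0,0,0,0,0,0],[0,0,0,0,0,0],[0,0,0,0,0,0],[0,0,0,0,0,0]]
  ],
  "gripper": 0.0,
  "force": 35
}}

```text
t: 8.57
tcp_pos: [0.6135, 0.2434, 0.03]
eef_rot: [1.072, 2.953, 0.0]
wrist_force: [0.5, -0.2, -0.1]
opening: 0.0473
gripper_force: 0.0
```

```bash
python3 - <<'E'
from h import *
o=get_obs();print(o['tcp_pos'],o['opening'],o['gripper_force'],o['wrist_force'],o['wrist_torque'])
E
```

```text
[0.6135 0.2434 0.03  ] 0.04732922044070703 0.0 [ 0.4714 -0.1658 -0.0888] [ 0.0373 -0.1703  0.0096]
```

Fingers are still closing.

Emit:
{"name": "carry_out", "arguments": {
  "commands": [
    [[0,0,0,0,0,0],[0,0,0,0,0,0],[0,0,0,0,0,0],[0,0,0,0,0,0],[0,0,0,0,0,0],[0,0,0,0,0,0],[0,0,0,0,0,0],[0,0,0,0,0,0]]
  ]
}}

```text
t: 9.23
tcp_pos: [0.6134, 0.2433, 0.0298]
eef_rot: [-1.072, -2.953, 0.0]
wrist_force: [-0.3, -0.2, -0.5]
opening: 0.014
gripper_force: 35.0
```

Emit:
{"name": "carry_out", "arguments": {
  "commands": [
    [[0,0,-0.4,0,0,0],[0,0,-0.8,0,0,0],[0,0,-0.9,0,0,0],[0,0,-0.9,0,0,0],[0,0,-0.9,0,0,0],[0,0,-0.5,0,0,0],[0,0,-0.2,0,0,0],[0,0,0,0,0,0]]
  ]
}}

```text
t: 9.9
tcp_pos: [0.6146, 0.2438, 0.2166]
eef_rot: [1.071, 2.949, 0.005]
wrist_force: [0.3, 0.0, -1.1]
opening: 0.0137
gripper_force: 35.0
```

```bash
python3 - <<'E'
from h import *
o=get_obs();print(o['tcp_pos'],o['opening'],o['gripper_force'],o['wrist_force'],o['wrist_torque'])
plan([.5306,-.1766,.215],-.151+np.pi/2)
print(find_in('plug','scene')[:1] if grab_frame('scene') is not None else 0)
E
```

```text
[0.6146 0.2438 0.2166] 0.01371878047967022 34.999762773513794 [ 0.2884  0.0231 -1.0905] [ 0.0227 -0.1506 -0.0011]
t 9.9 tcp [0.6146 0.2438 0.2166] x [-0.7671  0.6415 -0.0025] y [0.6415 0.7671 0.004 ] shift [-5.1305 -9.4091  0.0161]
turn z units -7.813323596483695 joint6 -0.5779539205468802
[]
```

Emit:
{"name": "carry_out", "arguments": {
  "commands": [
    [[-0.2,-0.45,0,0,0,0],[-0.45,-0.9,0,0,0,0],[-0.45,-0.9,0,0,0,0],[-0.45,-0.9,0,0,0,0],[-0.45,-0.9,0,0,0,0],[-0.45,-0.9,0,0,0,0],[-0.45,-0.9,0,0,0,0],[-0.45,-0.9,0,0,0,0]]
  ]
}}

```text
t: 10.67
tcp_pos: [0.5406, -0.0511, 0.2103]
eef_rot: [-1.07, -2.948, 0.001]
wrist_force: [0.9, -0.6, -1.2]
opening: 0.0136
gripper_force: 35.0
```

Emit:
{"name": "carry_out", "arguments": {
  "commands": [
    [[-0.45,-0.9,0,0,0,0],[-0.45,-0.9,0,0,0,-0.8],[0,-0.4,0,0,0,-1],[0,0,0,0,0,-1],[0,0,0,0,0,-1],[0,0,0,0,0,-1],[0,0,0,0,0,-1],[0,0,0,0,0,-1]]
  ]
}}

```text
t: 11.33
tcp_pos: [0.5132, -0.1404, 0.2101]
eef_rot: [-0.342, -3.117, -0.002]
wrist_force: [-0.8, 0.2, -1.1]
opening: 0.0141
gripper_force: 35.0
```

Emit:
{"name": "carry_out", "arguments": {
  "commands": [
    [[0,0,0,0,0,-0.9],[0,0,0,0,0,0],[0,0,0,0,0,0],[0,0,0,0,0,0],[0,0,0,0,0,0],[0,0,0,0,0,0],[0,0,0,0,0,0],[0,0,0,0,0,0]]
  ]
}}

```text
t: 12.0
tcp_pos: [0.5149, -0.1409, 0.2139]
eef_rot: [0.25, 3.132, 0.0]
wrist_force: [0.2, -0.3, -2.2]
opening: 0.0137
gripper_force: 35.0
```

```bash
python3 - <<'E'
from h import *
plan([.5306,-.1766,.15],-.151+np.pi/2)
o=get_obs();im=grab_frame('wrist');save('w4.png',im);np.save('o4.npy',o,allow_pickle=True)
cv2.imwrite('pics/w4c.png',cv2.resize(cv2.cvtColor(im,cv2.COLOR_RGB2BGR)[60:360,130:430],None,fx=2,fy=2,interpolation=2))
E
```

```text
t 12.0 tcp [ 0.5149 -0.1409  0.2139] x [-0.9874  0.1585 -0.0001] y [0.1585 0.9874 0.    ] shift [-0.5287 -0.8199  1.598 ]
turn z units -0.11755310828666055 joint6 -1.7792350708683924
```

View pics/w4c.png

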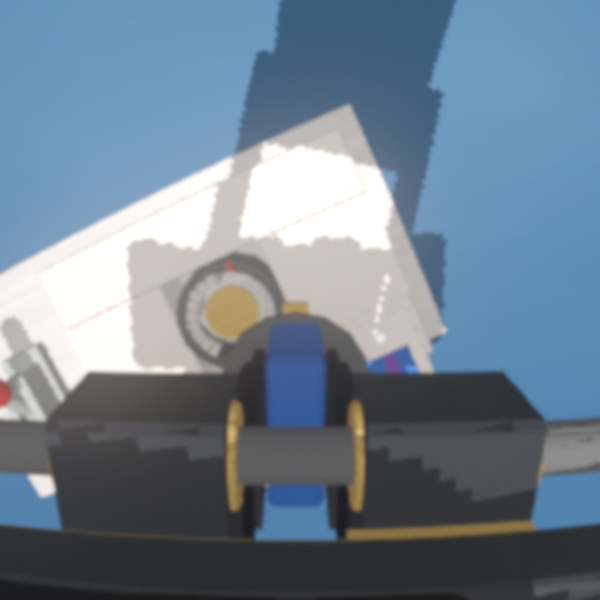

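```bash
cat > m.py <<'E'
from h import *
from scipy.optimize import least_squares
def ring(fn,on,box):
    o=np.load(on,allow_pickle=True).item();im=cv2.imread(fn).astype(int);b,g,r=im[...,0],im[...,1],im[...,2]
    x0,y0,x1,y1=box;m=np.zeros(b.shape,bool);s=(slice(y0,y1),slice(x0,x1));m[s]=((r-b>50)&(g-b>20))[s]
    n,l,st,c=cv2.connectedComponentsWithStats(m.astype(np.uint8));k=1+st[1:,4].argmax()
    print('plunger',st[k],c[k],wonz(c[k],.054,o))
    ct,_=cv2.findContours((l==k).astype(np.uint8),cv2.RETR_EXTERNAL,cv2.CHAIN_APPROX_NONE)
    W=np.array([wonz(p[0],.054,o) for p in ct[0]])[:,:2]
    f=least_squares(lambda p:np.hypot(*(W-p[:2]).T)-p[2],[*W.mean(0),.015],loss='soft_l1',f_scale=.0005).x;print('circ',f)
    m=np.zeros(b.shape,bool);m[s]=((r-g>30)&(r-b>20)&(g-b<25))[s]
    n,l,st,c=cv2.connectedComponentsWithStats(m.astype(np.uint8))
    for i in range(1,n):
        if st[i,4]>3: p=wonz(c[i],.06,o);print('red',c[i],p,'ang',np.arctan2(*(p[:2]-f[:2])[::-1]),np.hypot(*(p[:2]-f[:2])))
    return o
if __name__=='__main__':
    ring('pics/w1.png','o1.npy',(230,140,295,205))
    o=ring('pics/w4.png','o4.npy',(215,180,272,246))
    Rm=R.from_rotvec(o['eef_rot']).as_matrix()
    for uv in((294,314),(297,308),(222,372),(367,372)):
        p=wonz((130+uv[0]/2,60+uv[1]/2),o['tcp_pos'][2]-.005,o);print((Rm.T@(p-o['tcp_pos']))*1e3)
E
python3 m.py
```

```text
plunger [247 159  26  26 546] [259.4689 171.4194] [ 0.53  -0.178  0.054]
circ [ 0.5299 -0.178   0.0131]
red [269.8667 148.4667] [ 0.5558 -0.1819  0.06  ] ang -0.15115453770345996 0.02618153990340463
red [248.5 195.5] [ 0.504  -0.1738  0.06  ] ang 2.9832403897015336 0.02630287489263256
plunger [233 203  26  26 506] [245.5375 215.4526] [ 0.5288 -0.1764  0.054 ]
circ [ 0.5291 -0.1764  0.0132]
red [244.1538 192.5385] [ 0.5035 -0.1726  0.06  ] ang 2.9938017109762427 0.02585376648938875
[20.1869  0.1792  4.9973]
[21.9058  1.0113  4.9971]
[  3.0031 -20.4387   4.9993]
[ 2.9629 21.0591  4.9999]
```

```bash
python3 - <<'E'
from h import *
o=np.load('o4.npy',allow_pickle=True).item();im=cv2.imread('pics/w4.png')
Rm=R.from_rotvec(o['eef_rot']).as_matrix();z=o['tcp_pos'][2]
for v in range(206,246): 
    f=lambda dz:round(float((Rm.T@(wonz((277,v+.0),z+dz,o)-o['tcp_pos']))[0]*1e3),1)
    print(v,im[v,272],im[v,277],'lug',f(-.019),'fl',f(-.005),'barbot',f(-.005),'bartop',f(.029))
E
```

```text
206 [178 183 191] [188 192 201] lug 23.2 fl 26.5 barbot 26.5 bartop 34.3
207 [173 177 185] [187 192 200] lug 22.6 fl 25.9 barbot 25.9 bartop 33.8
208 [162 166 174] [187 192 200] lug 22.0 fl 25.3 barbot 25.3 bartop 33.4
209 [147 153 161] [180 187 196] lug 21.4 fl 24.8 barbot 24.8 bartop 32.9
210 [126 139 150] [160 174 186] lug 20.8 fl 24.2 barbot 24.2 bartop 32.5
211 [109 135 152] [129 156 174] lug 20.2 fl 23.6 barbot 23.6 bartop 32.0
212 [102 140 164] [107 148 172] lug 19.6 fl 23.0 barbot 23.0 bartop 31.5
213 [102 147 172] [102 150 177] lug 18.9 fl 22.5 barbot 22.5 bartop 31.1
214 [103 149 175] [101 147 173] lug 18.3 fl 21.9 barbot 21.9 bartop 30.6
215 [101 144 169] [ 99 134 155] lug 17.7 fl 21.3 barbot 21.3 bartop 30.2
216 [ 97 128 148] [ 97 115 127] lug 17.1 fl 20.8 barbot 20.8 bartop 29.7
217 [ 97 110 121] [ 99 104 108] lug 16.5 fl 20.2 barbot 20.2 bartop 29.2
218 [ 99 102 106] [101 102 105] lug 15.8 fl 19.6 barbot 19.6 bartop 28.8
219 [101 101 103] [102 102 103] lug 15.2 fl 19.0 barbot 19.0 bartop 28.3
220 [107 100 100] [107 100 100] lug 14.6 fl 18.5 barbot 18.5 bartop 27.8
221 [
[... 1082 characters left out ...]
6 [130  85  65] [130  85  65] lug 4.5 fl 9.1 barbot 9.1 bartop 20.3
237 [131  85  65] [130  84  64] lug 3.8 fl 8.5 barbot 8.5 bartop 19.8
238 [132  85  63] [132  84  63] lug 3.2 fl 7.9 barbot 7.9 bartop 19.3
239 [137  87  64] [137  87  63] lug 2.5 fl 7.3 barbot 7.3 bartop 18.9
240 [144  90  64] [144  91  64] lug 1.9 fl 6.7 barbot 6.7 bartop 18.4
241 [149  93  65] [149  93  64] lug 1.2 fl 6.1 barbot 6.1 bartop 17.9
242 [152  95  65] [152  94  64] lug 0.6 fl 5.5 barbot 5.5 bartop 17.4
243 [153  94  64] [153  94  64] lug -0.1 fl 4.9 barbot 4.9 bartop 16.9
244 [154  95  64] [154  95  64] lug -0.7 fl 4.3 barbot 4.3 bartop 16.4
245 [154  95  64] [154  95  64] lug -1.4 fl 3.7 barbot 3.7 bartop 15.9
```

Emit:
{"name": "carry_out", "arguments": {
  "commands": [
    [[-0.1,-0.2,0,0,0,-0.12],[-0.18,-0.3,0,0,0,0],[-0.14,-0.22,0,0,0,0],[-0.056,-0.1,0,0,0,0],[0,0,0.4,0,0,0],[0,0,0.7,0,0,0],[0,0,0.7,0,0,0],[0,0,0.4,0,0,0]]
  ]
}}

```text
t: 12.72
tcp_pos: [0.5274, -0.1763, 0.1225]
eef_rot: [-0.237, -3.129, -0.002]
wrist_force: [-1.0, 0.5, -1.6]
opening: 0.0139
gripper_force: 35.0
```

Emit:
{"name": "carry_out", "arguments": {
  "commands": [
    [[0,0,0.3,0,0,0],[0,0,0.2,0,0,0],[0,0,0,0,0,0],[0,0,0,0,0,0],[0,0,0,0,0,0],[0,0,0,0,0,0],[0,0,0,0,0,0],[0,0,0,0,0,0]]
  ]
}}

```text
t: 13.38
tcp_pos: [0.5292, -0.1764, 0.1068]
eef_rot: [0.236, 3.131, -0.001]
wrist_force: [0.2, 0.4, -1.4]
opening: 0.0136
gripper_force: 35.0
```

```bash
python3 - <<'E'
from h import *
plan([.5285,-.1763,.096],-.151+np.pi/2);o=get_obs();print(o['wrist_force'],o['wrist_torque'])
im=grab_frame('wrist');save('w5.png',im)
im2=grab_frame('scene');save('s5.png',im2)
a=cv2.resize(cv2.cvtColor(im,cv2.COLOR_RGB2BGR)[150:290,210:350],None,fx=4,fy=4,interpolation=2)
b=cv2.resize(cv2.cvtColor(im2,cv2.COLOR_RGB2BGR)[130:230,190:290],(240,240),interpolation=2)
c=np.zeros((560,800,3),np.uint8);c[:,:560]=a;c[:240,560:]=b;cv2.imwrite('pics/v5.png',c)
E
```

```text
t 13.3833 tcp [ 0.5292 -0.1764  0.1068] x [-0.9887  0.1499 -0.0016] y [ 0.1499  0.9887 -0.0004] shift [ 0.0191 -0.001   0.2709]
turn z units 0.007755047346027055 joint6 -1.8382348873481744
[ 0.1988  0.4235 -1.4411] [ 0.1566 -0.122   0.0228]
```

View pics/v5.png

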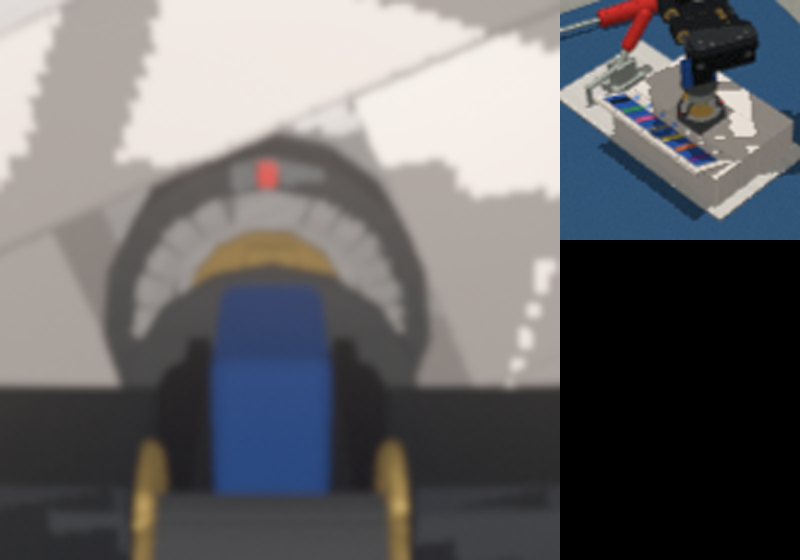

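Emit:
{"name": "carry_out", "arguments": {
  "commands": [
    [[0.02,0,0.1,0,0,0],[0,0,0.1,0,0,0],[0,0,0.1,0,0,0],[0,0,0.08,0,0,0],[0,0,0.08,0,0,0],[0,0,0.06,0,0,0],[0,0,0.03,0,0,0],[0,0,0,0,0,0]]
  ]
}}

```text
t: 14.15
tcp_pos: [0.5277, -0.176, 0.0838]
eef_rot: [-0.236, -3.132, -0.001]
wrist_force: [-1.6, 0.2, 2.2]
opening: 0.0141
gripper_force: 35.0
```

```bash
python3 - <<'E'
from h import *
plan([.5285,-.1763,.08],-.151+np.pi/2);o=get_obs();print(o['wrist_force'],o['wrist_torque'])
E
```

```text
t 14.15 tcp [ 0.5277 -0.176   0.0838] x [-0.9887  0.15    0.001 ] y [0.15   0.9887 0.0002] shift [-0.0213 -0.0056  0.0944]
turn z units 0.006097334630990048 joint6 -1.8385507195050372
[-1.5622  0.1854  2.2269] [0.1724 0.1063 0.0239]
```

Emit:
{"name": "carry_out", "arguments": {
  "commands": [
    [[0,0,0.03,0,0,0],[0,0,0.03,0,0,0],[0,0,0.02,0,0,0],[0,0,0,0,0,0],[0,0,0,0,0,0],[0,0,0,0,0,0],[0,0,0,0,0,0],[0,0,0,0,0,0]]
  ]
}}

```text
t: 14.82
tcp_pos: [0.5281, -0.1761, 0.0809]
eef_rot: [0.236, 3.132, -0.0]
wrist_force: [-0.3, 0.0, 2.3]
opening: 0.0136
gripper_force: 35.0
```

```bash
python3 - <<'E'
from h import *
plan([.5285,-.1763,.0705],-.151+np.pi/2);o=get_obs();print(o['wrist_force'],o['wrist_torque'])
E
```

```text
t 14.8167 tcp [ 0.5281 -0.1761  0.0809] x [-0.9887  0.15   -0.0006] y [ 0.15    0.9887 -0.0001] shift [-0.0099 -0.0028  0.2594]
turn z units 0.006096602621866509 joint6 -1.838590139765065
[-0.3139  0.0412  2.2789] [ 0.1759  0.0761 -0.0384]
```

Emit:
{"name": "carry_out", "arguments": {
  "commands": [
    [[0,0,0.03,0,0,0],[0,0,0.05,0,0,0],[0,0,0.05,0,0,0],[0,0,0.05,0,0,0],[0,0,0.03,0,0,0],[0,0,0.02,0,0,0],[0,0,0,0,0,0],[0,0,0,0,0,0]]
  ]
}}

```text
t: 15.48
tcp_pos: [0.5282, -0.1761, 0.0717]
eef_rot: [0.236, 3.132, -0.0]
wrist_force: [-1.4, 0.8, 5.3]
opening: 0.0137
gripper_force: 35.0
```

```bash
python3 - <<'E'
from h import *
plan([.5285,-.1763,.0705],-.151+np.pi/2);o=get_obs();print(o['wrist_force'],o['wrist_torque'])
E
```

```text
t 15.4833 tcp [ 0.5282 -0.1761  0.0717] x [-0.9887  0.15   -0.0004] y [ 0.15    0.9887 -0.0001] shift [-0.0091 -0.0024  0.0308]
turn z units 0.006614173411310986 joint6 -1.8386138775923857
[-1.3841  0.7658  5.3384] [ 0.2298  0.1907 -0.0061]
```

Emit:
{"name": "carry_out", "arguments": {
  "commands": [
    [[0,0,0.03,0,0,0],[0,0,0,0,0,0.3],[0,0,0,0,0,0.6],[0,0,0,0,0,0.7],[0,0,0,0,0,0.7],[0,0,0,0,0,0.7],[0,0,0,0,0,0.6],[0,0,0,0,0,0.4]]
  ]
}}

```text
t: 16.15
tcp_pos: [0.5289, -0.1764, 0.071]
eef_rot: [0.672, 3.066, -0.001]
wrist_force: [-0.7, 0.4, 5.5]
opening: 0.0138
gripper_force: 35.0
```

```bash
python3 - <<'E'
from h import *
plan([.5285,-.1763,.0705],-.151+np.pi/2);o=get_obs();print(o['wrist_force'],o['wrist_torque'])
E
```

```text
t 16.15 tcp [ 0.5289 -0.1764  0.071 ] x [-0.9083  0.4183 -0.0024] y [0.4183 0.9083 0.0001] shift [ 0.0096 -0.0006  0.0136]
turn z units -4.018973104757563 joint6 -1.5575560334957321
[-0.7448  0.3547  5.5082] [ 0.1194 -0.1441 -0.016 ]
```

Emit:
{"name": "carry_out", "arguments": {
  "commands": [
    [[0,0,0,0,0,0.6],[0,0,0,0,0,0.8],[0,0,0,0,0,0.8],[0,0,0,0,0,0.8],[0,0,0,0,0,0.8],[0,0,0,0,0,0.8],[0,0,0,0,0,0.8],[0,0,0,0,0,0.6]]
  ]
}}

```text
t: 16.82
tcp_pos: [0.529, -0.1766, 0.0711]
eef_rot: [1.296, 2.859, -0.0]
wrist_force: [-0.3, -0.2, 6.0]
opening: 0.014
gripper_force: 35.0
```

Emit:
{"name": "carry_out", "arguments": {
  "commands": [
    [[0,0,0,0,0,0.6],[0,0,0,0,0,0.8],[0,0,0,0,0,0.8],[0,0,0,0,0,0.8],[0,0,0,0,0,0.6],[0,0,0,0,0,0.4],[0,0,0,0,0,0],[0,0,0,0,0,0]]
  ]
}}

```text
t: 17.48
tcp_pos: [0.529, -0.1766, 0.0711]
eef_rot: [1.678, 2.653, 0.001]
wrist_force: [-0.5, -0.6, 5.0]
opening: 0.0143
gripper_force: 35.0
```

```bash
python3 - <<'E'
from h import *
plan([.5285,-.1763,.0705],-.151+np.pi/2);o=get_obs();print(o['wrist_force'],o['wrist_torque'])
E
```

```text
t 17.4833 tcp [ 0.529  -0.1766  0.0711] x [-0.4284  0.9036 -0.0023] y [0.9036 0.4284 0.0018] shift [ 0.0126 -0.0078  0.016 ]
turn z units -13.995974057112704 joint6 -0.8610849364984244
[-0.5388 -0.6197  5.03  ] [-0.0253 -0.0958 -0.0291]
```

Emit:
{"name": "carry_out", "arguments": {
  "commands": [
    [[0,0,0,0,0,0.4],[0,0,0,0,0,0.5],[0,0,0,0,0,0.5],[0,0,0,0,0,0.4],[0,0,0,0,0,0.4],[0,0,0,0,0,0.3],[0,0,0,0,0,0.2],[0,0,0,0,0,0]]
  ]
}}

```text
t: 18.15
tcp_pos: [0.529, -0.1766, 0.0711]
eef_rot: [1.921, 2.483, 0.001]
wrist_force: [0.4, 0.1, 5.8]
opening: 0.0138
gripper_force: 35.0
```

```bash
python3 - <<'E'
from h import *
plan([.5285,-.1763,.0705],-.151+np.pi/2);o=get_obs();print(o['wrist_force'],o['wrist_torque'])
E
```

```text
t 18.15 tcp [ 0.529  -0.1766  0.0711] x [-0.2512  0.9679 -0.0019] y [0.9679 0.2512 0.0021] shift [ 0.0106 -0.0098  0.0157]
turn z units -16.70019021161761 joint6 -0.6722306032962722
[0.4044 0.1353 5.8331] [ 0.0004 -0.0534 -0.0322]
```

Emit:
{"name": "carry_out", "arguments": {
  "commands": [
    [[0,0,0,0,0,0.2],[0,0,0,0,0,0.2],[0,0,0,0,0,0.2],[0,0,0,0,0,0.1],[0,0,0,0,0,0],[0,0,0,0,0,0],[0,0,0,0,0,0],[0,0,0,0,0,0]]
  ]
}}

```text
t: 18.82
tcp_pos: [0.5293, -0.1766, 0.0712]
eef_rot: [1.979, 2.435, 0.002]
wrist_force: [2.4, -1.1, 3.9]
opening: 0.014
gripper_force: 35.0
```

```bash
python3 - <<'E'
from h import *
plan([.5285,-.1763,.0705],-.151+np.pi/2);o=get_obs();print(o['wrist_force'],o['wrist_torque'])
E
```

```text
t 18.8167 tcp [ 0.5293 -0.1766  0.0712] x [-0.2044  0.9789 -0.0021] y [0.9789 0.2044 0.003 ] shift [ 0.0123 -0.0175  0.0169]
turn z units -17.38845008604755 joint6 -0.6241859680092943
[ 2.3798 -1.0921  3.9127] [-0.1671 -0.5369  0.0634]
```

Emit:
{"name": "carry_out", "arguments": {
  "commands": [
    [[0,0,0,0,0,-0.2],[0,0,0,0,0,-0.15],[0,0,-0.03,0,0,0],[0,0,-0.03,0,0,0],[0,0,-0.01,0,0,0],[0,0,0,0,0,0],[0,0,0,0,0,0],[0,0,0,0,0,0]]
  ]
}}

```text
t: 19.48
tcp_pos: [0.529, -0.1765, 0.0738]
eef_rot: [1.95, 2.459, 0.001]
wrist_force: [5.6, -1.2, 4.7]
opening: 0.0137
gripper_force: 35.0
```

```bash
python3 - <<'E'
from h import *
plan([.5285,-.1763,.0705],-.151+np.pi/2);o=get_obs();print(o['wrist_force'],o['wrist_torque'])
E
```

```text
t 19.4833 tcp [ 0.529  -0.1765  0.0738] x [-0.2278  0.9737 -0.0016] y [0.9737 0.2278 0.0024] shift [ 0.0069 -0.011   0.0814]
turn z units -17.044687844788697 joint6 -0.6482486389028835
[ 5.5751 -1.1653  4.6705] [-0.3891 -1.1968  0.0281]
```

Emit:
{"name": "carry_out", "arguments": {
  "commands": [
    [[0,0,0,0,0,0],[0,0,0,0,0,0],[0,0,0,0,0,0],[0,0,0,0,0,0],[0,0,0,0,0,0],[0,0,0,0,0,0],[0,0,0,0,0,0],[0,0,0,0,0,0]]
  ],
  "gripper": 0.28
}}

```text
t: 20.15
tcp_pos: [0.5277, -0.176, 0.0729]
eef_rot: [-1.952, -2.461, 0.0]
wrist_force: [1.3, -0.4, -0.8]
opening: 0.0264
gripper_force: 0.0
```

```bash
python3 - <<'E'
from h import *
o=get_obs();print(o['tcp_pos'],o['opening'],o['gripper_force'],o['wrist_force'],o['wrist_torque'])
E
```

```text
[ 0.5277 -0.176   0.0729] 0.02640845340082843 0.0 [ 1.2796 -0.3721 -0.7876] [-0.0038 -0.1296  0.0306]
```

Released; retreat straight up, then look.

Emit:
{"name": "carry_out", "arguments": {
  "commands": [
    [[0,0,-0.1,0,0,0],[0,0,-0.2,0,0,0],[0,0,-0.4,0,0,0],[0,0,-0.6,0,0,0],[0,0,-0.7,0,0,0],[0,0,-0.7,0,0,0],[0,0,-0.5,0,0,0],[0,0,-0.3,0,0,0]]
  ]
}}

```text
t: 20.82
tcp_pos: [0.5293, -0.1766, 0.2176]
eef_rot: [1.948, 2.457, 0.002]
wrist_force: [0.3, -1.2, 2.0]
opening: 0.0267
gripper_force: 0.0
```

Emit:
{"name": "carry_out", "arguments": {
  "commands": [
    [[-0.3,0,0,0,0,0],[-0.5,0,0,0,0,0],[-0.4,0,0,0,0,0],[-0.2,0,0,0,0,0],[0,0,0,0,0,0],[0,0,0,0,0,0],[0,0,0,0,0,0],[0,0,0,0,0,0]]
  ]
}}

```text
t: 21.48
tcp_pos: [0.5405, -0.23, 0.2126]
eef_rot: [-1.951, -2.461, -0.0]
wrist_force: [-0.7, 0.1, 0.1]
opening: 0.0263
gripper_force: 0.0
```

```bash
python3 - <<'E'
from h import *
o=get_obs();print(o['tcp_pos'],o['wrist_force'])
im=grab_frame('wrist');save('w6.png',im);im2=grab_frame('scene');save('s6.png',im2)
a=cv2.resize(cv2.cvtColor(im,cv2.COLOR_RGB2BGR)[80:280,180:380],(560,560),interpolation=2)
b=cv2.resize(cv2.cvtColor(im2,cv2.COLOR_RGB2BGR)[130:230,190:290],(240,240),interpolation=2)
c=np.zeros((560,800,3),np.uint8);c[:,:560]=a;c[:240,560:]=b;cv2.imwrite('pics/v6.png',c)
i=im.astype(int);r,g,b=i[...,0],i[...,1],i[...,2]
for x in find_in('grip','wrist')[:1]:
    e=np.round(x['extent']).astype(int);print(e,x['p']);s=(slice(e[1]-3,e[3]+3),slice(e[0]-3,e[2]+3))
    m=np.zeros(b.shape,bool);m[s]=((b>140)&(b-r>90))[s]
    if m.sum()>50:
        W=np.array([wonz(p,.104,o) for p in np.argwhere(m)[:,::-1]]);c=W.mean(0)
        u,sv,v=np.linalg.svd((W-c)[:,:2],full_matrices=False);print('c',c,np.arctan2(v[0,1],v[0,0]),sv/np.sqrt(len(W))*np.sqrt(12))
E
```

```text
[ 0.5405 -0.23    0.2126] [-0.6556  0.0527  0.1401]
[257 126 304 170] 0.67
c [ 0.5298 -0.1806  0.104 ] -1.276336621762602 [0.0324 0.0116]
```

View pics/v6.png

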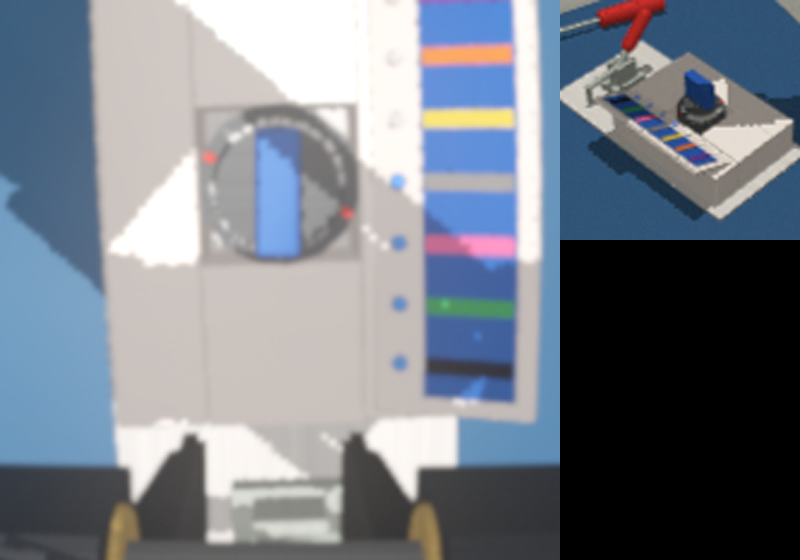

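```bash
python3 -c "
from cell import *
print(finish_job())"
```

```text
the job is handed in; nothing more can be done
None
```

The plug is in the port, pushed in, turned clockwise to the stop (about 1.2 rad) and released; the last pictures show it upright and held there, but I did not measure its final height. I then handed the job in at about 22 s of the 72 s allowed, and the other things on the bench were not touched.

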